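Lock a quarter-turn anchor into the microscope accessory rail

ROBOT

A 7-joint arm with a two-finger parallel gripper is mounted at the origin on the work surface. World frame = base frame: x ahead of the robot, y to its left, z up, the work surface at z = 0. Lengths are in mm, angles in rad, forces in N, time in s.
With the tool pointing down it reaches from about 425 to 875 mm from the base axis. Payload 4.7 kg.
Tool frame: the origin (TCP) lies midway between the tips of the shut fingers; the grasp point (between the pads) lies 19 mm behind it (env.grip_depth is the distance from the TCP to the grasp point, in mm); z points along the fingers, y is the line along which they close (so a half turn about z gives the same grasp; the last joint's range is limited). The gripper opens to 85 mm and grips with 20 to 120 N. Pads are 22 mm wide; open, the fingers measure 114 mm over their backs; the gripper's body (76 mm by 85 mm) begins 54 mm behind the grasp point. The pads swing forward as they close: fully open they stand 13 mm farther back than shut.
Start: joints at [-1.159, 0.321, -0.07, 1.45, 0.023, 1.371, -0.057], TCP at [251.832, 599.254, 231.349] pointing down, gripper open.
Joint ranges: [-2.86, 2.86], [-0.3, 2.09], [-1.38, 1.24], [0.06, 2.45], [-1.56, 4.7], [0.09, 2.05], [-2.69, 2.69]. Speed limits (rad/s): [2.57, 2.57, 3.14, 3.14, 3.14, 3.14, 3.14].

INTERFACE

Orientations are given as a unit quaternion [w, x, y, z].
In Python, from station import env, solver, cams, monitor gives the robot as it stands. The module is installed in compiled form; this text tells all that it offers. Calls block until the motion is done:
- env.move_pose(position, orientation): joint-space move of the TCP to a pose.
- env.move_linear(position, attitude=None, max_speed=150, force_limit=None): straight line of the TCP; attitude=None keeps the orientation; max_speed is the mean speed in mm/s. With force_limit (N) it stops when the force on the tool has changed by that much, and returns True; else False.
- env.move_joints(angles): joint-space move.
- env.command_gripper(opening, f_grip=None): opening from 0.0 (shut) to 1.0 (fully open); f_grip is the grip in N (None keeps the last); returns when the fingers have stopped.
- env.sleep(seconds).
- solver.inverse_kinematics(position, orientation): joint angles nearest the present ones, or None.
- cams.camera(name): name is "side" or "top"; returns a dict with "img" (480x640x3 uint8, blue, green, red), "fovy" (degrees; the focal length in pixels is half the picture's height over the tangent of half this angle, whatever the lens; pixels are square), "cx", "cy" (the principal point, pixels), "distortion" ([k1, k2, p1, p2, k3] as OpenCV has them; the pictures are not rectified), "position" and "attitude" of the camera in the world. Camera axes: x right, y down, z forward; pixel columns grow to the right and rows downward; lengths in mm; the calibration is good to about 2 mm. A picture is of the moment at which its call begins. There is no depth.
A pose or a line that the arm cannot do raises env.MotionError and nothing moves.
- env.finish_job(): hands the job in; it is judged then, once.
Readings, each from a call of its own:
- monitor.read_time_s(): time.
- monitor.read_q(): joint angles.
- monitor.read_joint_velocities(): joint speeds.
- monitor.read_joint_efforts(): joint torques, N m.
- monitor.read_tool_pos(): TCP position.
- monitor.read_tcp_rot(): TCP orientation.
- monitor.read_force(): force on the tool from outside, world axes, zero at the start.
- monitor.read_wrist_torque(): the same for the moment, N m.
- monitor.read_width(): opening from 0.0 (shut) to 1.0 (fully open).
- monitor.read_grip_force(): force on a finger pad.
Only numpy, scipy, OpenCV 4.12 (cv2) and the standard library are available. Lean on these libraries where they do the work, as an engineer would, in place of code of your own. Each camera call takes 0.05 s, during which the arm holds its last target. There are 200 camera calls.

TASK

Take the blue-gripped anchor out of its white stand and lower its foot into the slot of the aluminium accessory rail, along the blue-marked stretch. Slide it along the slot until its collar bears against the black stop and push it home there with a steady 8 N for a second; then push it fully down against the spring, until its collar sits on the dark seat pads, hold a downward push of about 14 N there for a second, give it a quarter turn and let it spring up so that its foot is locked crosswise in the notches. Do not force it (12 N on the stop, or a downward push of 19 N on the seat, is too much), and leave the other things on the bench where they are.

Things in the scene. Friction and masses are not known exactly. Their poses are not given: they have to be found in the camera images.
- anchor: Loose quarter-turn anchor, about 0.12 kg, 80 mm tall. Origin: centre of the underside of its steel T-foot; z up along its axis. Foot 26 (x) x 10 (y) x 6 mm, above it a round neck 10 mm in diameter, 11.5 mm long, then collar, blue grip and a small ball stud. A half turn about z looks and works the same. At the start it hangs in the stand, collar resting on the stand's top.
- anchor_collar (a point): Centre of the underside of the anchor's dark round collar, 17.5 mm above the anchor's origin. Collar 34 mm in diameter, 12 mm thick.
- anchor_grip (a point): Point on the anchor's axis in its blue flat grip, 47 mm above the anchor's origin; axes as the anchor's. The grip is 36 (x, along the foot) x 14 (y) mm and spans 29.5 to 65 mm above the anchor's origin; pinch it across its 14 mm.
- stand: Fixed white block 70 (x) x 54 (y) x 26 mm high with an upright 30 (x) x 14 (y) mm through-hole at its centre in which the anchor's foot hangs, anchor x along stand x. Origin: centre of the underside.
- rail: Fixed aluminium T-slot rail 160 (x) x 48 (y) mm, top at 30 mm. Origin: centre of the underside; x along the slot towards the stop. Slot in the top 13 mm wide, open over the whole length, between lips 8 mm thick; under the lips a cavity 32 mm wide, with room to turn the foot either way.
- strip (a joint): Black strip in the rail's cavity, sprung upward; value = how far it is pushed down (m), 0 to 0.011. At 0 its top is 7 mm below the rail's top; 3 N starts it, then 0.6 N per mm. A lengthwise foot rests on it between the lips (anchor origin 23 mm above rail origin) and slides but cannot turn; 7 mm down it is below the lips and can turn; at 8.5 mm (8 N) the collar meets the seat, rigid.
- entry (a point): Middle of the blue-painted stretch, on the slot's centre line at the height of the rail's top (rail x = -40 mm). Blue runs 35 mm either way along the rail. Axes as the rail's.
- notch (a point): Point on the slot's centre line at the height of the rail's top (rail x = +38 mm, between red ticks). Here both lips have a crosswise notch in their underside, 14 mm wide along the rail, 3 mm deep. A foot turned crosswise here and let go is lifted into it by the strip: anchor origin 19 mm above rail origin; askew or beside the notch it stays at 16 mm. Axes as the rail's.
- stop: Fixed black block on the rail's top, 22 (along the rail) x 46 x 14 mm high. Origin: at rail-top height, foot of its face towards the slot's blue end (rail x = +55 mm); axes as the rail's. With the collar bearing on this face the anchor's axis is at rail x = +38 mm, over the notch. More than 12 N between anchor and stop is overload.
- slide_box: Loose turquoise and white slide box 87 x 47 x 36 mm; origin centre of underside. Bystander.
- oil_bottle: Loose small amber bottle, 32 mm in diameter, 70 mm tall; origin centre of underside. Bystander.
- specimen_jar: Loose clear jar with red cap, 52 mm in diameter, 60 mm tall; origin centre of underside. Bystander.
- eyepiece: Loose black microscope eyepiece standing on its narrow end, 36 mm in diameter, 50 mm tall; origin centre of underside. Bystander.
- seat: Two fixed dark steel pads, 2 mm thick, 40 mm long, on the rail's top either side of the slot next to the stop, with red ticks at rail x = +38 mm. Origin: on the slot's centre line at rail-top height at those ticks; axes as the rail's. The fully pressed collar lands on them. A 14 N downward push loads them with about 7 N, the spring taking the rest; over 12 N on them is overload.
Not all that is in view belongs to the job. What is shaped like the anchor but green or yellow is not meant. Several things look just like the rail: the one meant starts nearest to the robot's base.

How it is judged (in metres and radians):
On the way, in this order (a step that is already met when the one before it is completed fails the run):
1. the anchor's foot is down in the slot lengthwise, over the blue-marked stretch (z of anchor in the frame of rail below 0.0265 m and y of anchor in the frame of rail between -0.004 and 0.004 m and x of anchor in the frame of rail between -0.082 and 0 m and angle between the x axis of anchor and the x axis of rail, either way round below 0.35 rad), for 0.1 s.
2. slid along the slot, foot still lengthwise, the collar is pushed against the stop with 5.5 to 10.5 N for 0.5 s (contact force between anchor and stop between 5.5 and 10.5 N and z of anchor in the frame of rail below 0.0265 m and angle between the x axis of anchor and the x axis of rail, either way round below 0.35 rad), for 0.5 s.
3. the anchor is pushed fully down, its collar loading the seat pads with 4 to 10 N (about 11 to 17 N of downward push) for 0.5 s (contact force between anchor and seat between 4 and 10 N and z of anchor in the frame of rail below 0.0155 m), for 0.5 s.
At the end, for the whole second after the job is handed in: The anchor is at rest, released and upright (within 0.12 rad), its foot crosswise to the slot (within 0.3 rad) and sprung up in the notches: axis within 4 mm of the notch centre along and across the rail, foot underside 17.5 to 20.5 mm above the rail's underside (z of anchor in the frame of rail between 0.0175 and 0.0205 m and x of anchor in the frame of rail between 0.034 and 0.042 m and y of anchor in the frame of rail between -0.004 and 0.004 m and angle between the x axis of anchor and the y axis of rail, either way round below 0.3 rad and angle between anchor's own z axis and vertical below 0.12 rad and linear speed of anchor below 0.02 m/s); the robot touches nothing.
It fails at once if the anchor loads the seat pads with more than 12 N (contact force between anchor and seat above 12 N).
It fails at once if the anchor is pushed against the stop with more than 12 N (contact force between anchor and stop above 12 N).
It fails at once if a bystander is moved more than 15 mm (distance of any of slide_box, oil_bottle, specimen_jar, eyepiece from where it was at the start of the episode above 0.015 m).
It also fails if it takes over 72 s, if anything falls off the work surface, if the arm or the gripper's body presses on something with over 40 N, if the wrist force passes 120 N, or if a joint passes its speed limit or range.

## Working session

There is one attempt and no reset: what is moved stays moved. The work goes in short steps, each a Python script; the robot and the scene stay as the last script left them, time stands still between calls to the robot, and variables do not carry over. Pictures are saved under pics/ and viewed, at most 10 in all, crops included, and the job is handed in when it is done.

```bash
mkdir -p pics; cat > h.py <<'E'
import numpy as np, cv2
from scipy.spatial.transform import Rotation as R
from station import env, solver, cams, monitor
def rot(q): return R.from_quat([q[1],q[2],q[3],q[0]])
def K(c):
    f=240/np.tan(np.radians(c["fovy"])/2); return np.array([[f,0,c["cx"]],[0,f,c["cy"]],[0,0,1.]])
def ray(c,px):
    u=cv2.undistortPoints(np.array(px,float).reshape(-1,1,2),K(c),np.array(c["distortion"],float)).reshape(-1,2)
    return rot(c["attitude"]).apply(np.c_[u,np.ones(len(u))])
def onplane(c,px,z):
    d=ray(c,px); p=np.array(c["position"],float); return p+d*((z-p[2])/d[:,2])[:,None]
def proj(c,P):
    Rm=rot(c["attitude"]).inv(); p=Rm.apply(np.atleast_2d(P)-np.array(c["position"]))
    return cv2.projectPoints(p,np.zeros(3),np.zeros(3),K(c),np.array(c["distortion"],float))[0].reshape(-1,2)
E
python3 - <<'E'
from h import *
for n in("top","side"):
    c=cams.camera(n); cv2.imwrite(f"pics/{n}0.png",c["img"]); print(n,c["fovy"],c["cx"],c["cy"],c["distortion"],c["position"],c["attitude"])
print(monitor.read_tool_pos(),monitor.read_tcp_rot(),monitor.read_force(),monitor.read_time_s())
E
```

```text
top 48.3352573375083 320.7753615309769 242.35240513503132 [0.05431169 0.         0.         0.         0.        ] [ 362.6158359    18.38842604 1170.25252136] [-0.07775234  0.70844649 -0.69702568  0.07882479]
side 43.45859928171204 312.37829076192617 244.82051433481328 [-0.07309883  0.          0.          0.          0.        ] [ 165.29093524 -801.67645844  677.37027558] [-0.45652218  0.85589237 -0.2086529   0.12449787]
[251.61446777 598.76534849 230.30718268] [-1.42640166e-04  1.97558537e-01  9.80290661e-01 -9.07612868e-04] [-0.09650852  1.2438391   0.82350637] 0.1
```

View pics/top0.png

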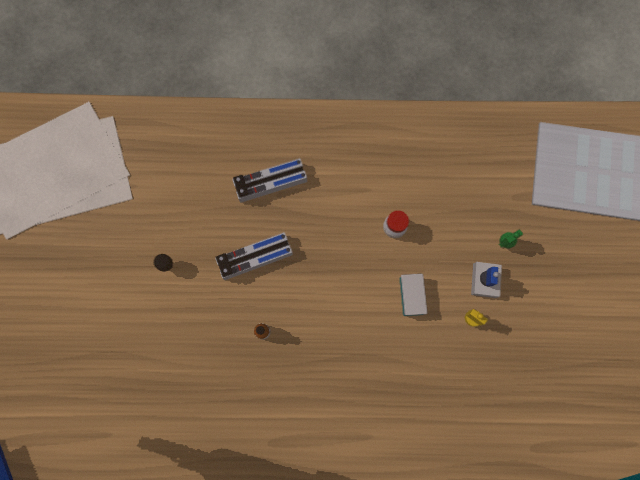

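View pics/side0.png

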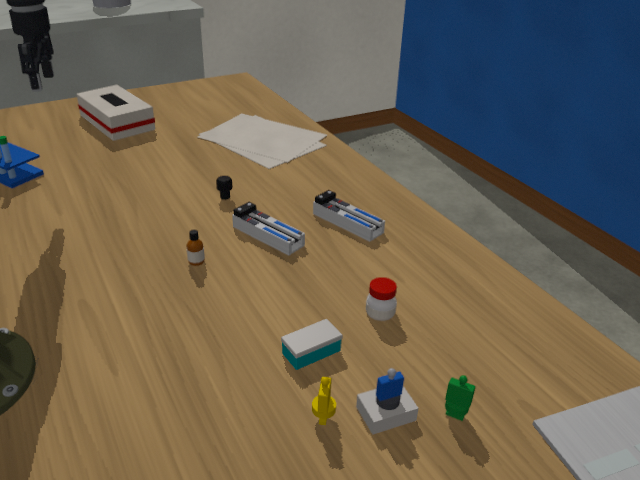

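The top view shows two lookalike rails, at (254,256) and (270,180). There are three anchor shapes: blue (488,278) in the white stand, green (510,240) and yellow (477,319). I choose the blue anchor at (488,278) and the rail at (254,256), which is nearest the base (below the picture). The stop is at the rail's left end, about (226,264). Next is a close crop to check this.

```bash
python3 - <<'E'
from h import *
c=cams.camera("top");s=cams.camera("side");T=c["img"];S=s["img"]
def crop(I,x,y,w,h,k): return cv2.resize(I[y:y+h,x:x+w],None,fx=k,fy=k,interpolation=cv2.INTER_CUBIC)
a=crop(T,210,228,90,60,4.4);b=crop(T,460,250,60,60,4.4)
d=crop(S,228,195,90,60,4.4);e=crop(S,350,365,75,70,4.4)
H=600;O=np.zeros((H,800,3),np.uint8)
for im,x,y in((a,0,0),(b,400,0),(d,0,280),(e,400,280)): 
    im=im[:,:800-x]; O[y:y+im.shape[0],x:x+im.shape[1]]=im
cv2.imwrite("pics/crop1.png",O)
def cont(I,m,lo=15):
    n,l,st,ce=cv2.connectedComponentsWithStats(m.astype(np.uint8)); return [(l==i,st[i],ce[i]) for i in range(1,n) if st[i,4]>=lo]
for n,cc,I,box in(("top",c,T,(210,228,300,290)),("top",c,T,(460,250,520,310)),("side",s,S,(228,195,310,258)),("side",s,S,(350,365,425,435))):
    hsv=cv2.cvtColor(I,cv2.COLOR_BGR2HSV);roi=np.zeros(I.shape[:2],bool);x0,y0,x1,y1=box;roi[y0:y1,x0:x1]=1
    bl=(hsv[...,0]>100)&(hsv[...,0]<130)&(hsv[...,1]>120)&(hsv[...,2]>60)&roi
    wh=(hsv[...,1]<60)&(hsv[...,2]>115)&roi
    for nm,m in(("blue",bl),("white",wh)):
        for mm,st,ce in cont(I,m):
            r=cv2.minAreaRect(np.argwhere(mm)[:,::-1].astype(np.float32)); print(n,nm,st,ce.round(1),np.round(cv2.boxPoints(r),1).tolist())
E
```

```text
top blue [254 235  28  14 106] [267.2 241.4] [[252.8000030517578, 244.8000030517578], [280.1000061035156, 234.6999969482422], [281.3999938964844, 238.0], [254.0, 248.10000610351562]]
top blue [258 249  29  13 110] [272.2 255.3] [[257.8999938964844, 258.6000061035156], [285.1000061035156, 248.60000610351562], [286.3999938964844, 252.10000610351562], [259.20001220703125, 262.20001220703125]]
top white [244 233  43  22 193] [262.1 244.5] [[242.39999389648438, 246.89999389648438], [284.29998779296875, 231.39999389648438], [287.1000061035156, 239.0], [245.1999969482422, 254.5]]
top white [246 245  46  22 182] [266.3 257. ] [[245.89999389648438, 260.70001220703125], [289.0, 244.6999969482422], [291.70001220703125, 252.0], [248.60000610351562, 268.0]]
top blue [486 267  12  19 159] [491.3 275.8] [[485.8999938964844, 284.79998779296875], [487.29998779296875, 266.29998779296875], [497.29998779296875, 267.0], [495.8999938964844, 285.5]]
top white [471 262  31  35 563] [483.3 279. ] [[470.29998779296875, 293.5], [473.20001220703125, 261.29998779296875], [502.70001220703125, 264.0], [499.7999877
[... 763 characters left out ...]
376 372  28  29 567] [389.3 386.5] [[371.79998779296875, 379.20001220703125], [401.20001220703125, 370.79998779296875], [407.5, 392.79998779296875], [378.1000061035156, 401.29998779296875]]
side white [387 368   9   4  23] [390.9 369.7] [[387.0, 371.0], [387.0, 368.0], [395.0, 368.0], [395.0, 371.0]]
side white [400 386  18  26 246] [407.2 400.9] [[392.79998779296875, 392.79998779296875], [403.5, 385.70001220703125], [417.8999938964844, 407.3999938964844], [407.29998779296875, 414.5]]
side white [357 389  26  33 435] [370.5 404.5] [[356.6000061035156, 393.3999938964844], [374.8999938964844, 388.79998779296875], [382.6000061035156, 419.6000061035156], [364.29998779296875, 424.20001220703125]]
```

View pics/crop1.png

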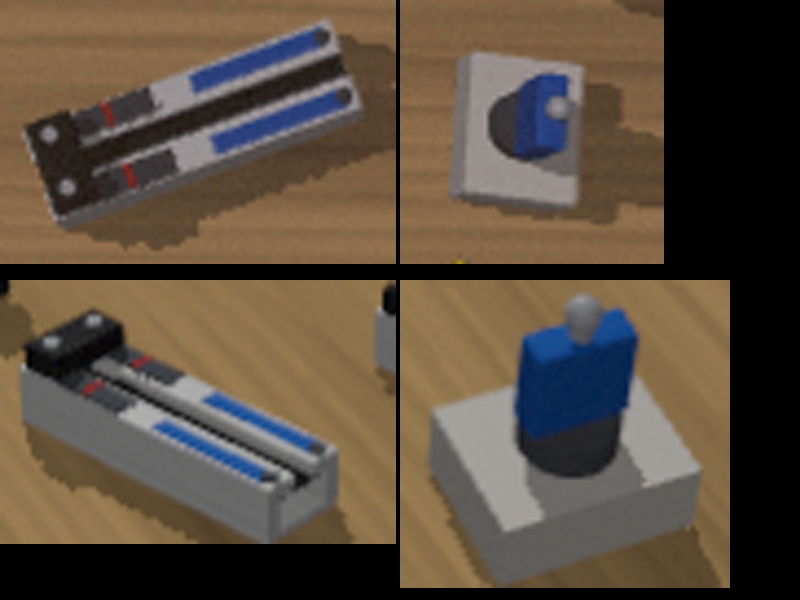

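The crop confirms both choices. The blue anchor is in the white stand, with its ball at top px (495.9,274.5) and side px (391.5,372). The rail has blue strips centred at (267,241) and (272,255), red ticks at (234.5,253.5) and (239.3,268), and the stop on the left.

```bash
python3 - <<'E'
from h import *
c=cams.camera("top");s=cams.camera("side")
def tri(p,q):
    a,b=ray(c,p)[0],ray(s,q)[0]; A,B=np.array(c["position"]),np.array(s["position"])
    t=np.linalg.lstsq(np.c_[a,-b],B-A,rcond=None)[0]; X,Y=A+t[0]*a,B+t[1]*b
    return ((X+Y)/2).round(1),np.linalg.norm(X-Y).round(1)
def u(p,x0,y0,ox,oy): p=np.array(p,float);return (p-[ox,oy]+.5)/4.4-.5+[x0,y0]
T1=lambda p:u(p,210,228,0,0);T2=lambda p:u(p,460,250,400,0);S1=lambda p:u(p,228,195,0,280);S2=lambda p:u(p,350,365,400,280)
print("ball tri",tri(T2([558,108]),S2([583,312])), "plane85",onplane(c,[T2([558,108])],84.5),onplane(s,[S2([583,312])],84.5))
st=onplane(c,[T2(p) for p in([473,53],[583,66],[577,206],[463,193])],26);print("stand top",st.round(1),st.mean(0))
st2=onplane(s,[S2(p) for p in([433,408],[631,372],[700,466],[503,531])],26);print("stand side",st2.round(1),st2.mean(0))
for n,cc,pb,rt in(("top",c,[[267.2,241.4],[272.2,255.3]],[T1([108,113]),T1([130,176])]),("side",s,[[287,226.9],[275.8,233.4]],[S1([141,363]),S1([93,388])])):
    b=onplane(cc,pb,30);r=onplane(cc,rt,32)
    e,k=b.mean(0),r.mean(0);d=k-e
    print(n,b.round(1).tolist(),r.round(1).tolist(),"entry",e.round(1),"notch",k.round(1),"dist",np.linalg.norm(d[:2]),"yaw",np.degrees(np.arctan2(d[1],d[0])))
for pts in ([[252.8,244.8],[280.1,234.7],[254,248.1],[281.4,238]],[[257.9,258.6],[285.1,248.6],[259.2,262.2],[286.4,252.1]]):
    w=onplane(c,pts,30);d=(w[0]-w[1]+w[2]-w[3]);print("strip yaw",np.degrees(np.arctan2(d[1],d[0])),np.linalg.norm(d)/2)
g=onplane(c,[T2(p) for p in([521,153],[527,76])],60);print(g)
E
```

```text
ball tri (array([ 548. , -340.5,   82.4]), np.float64(1.6)) plane85 [[ 546.87627144 -339.46606852   84.5       ]] [[ 547.52768522 -342.28406442   84.5       ]]
stand top [[ 583.5 -318.8   26. ]
 [ 577.9 -372.1   26. ]
 [ 508.9 -365.1   26. ]
 [ 514.1 -310.6   26. ]] [ 546.10540072 -341.64436307   26.        ]
stand side [[ 516.9 -310.6   26. ]
 [ 583.9 -327.2   26. ]
 [ 580.2 -371.    26. ]
 [ 509.7 -364.1   26. ]] [ 547.68584793 -343.22839422   26.        ]
top [[620.1, 135.8, 30.0], [589.3, 123.8, 30.0]] [[592.0, 206.0, 32.0], [560.7, 193.7, 32.0]] entry [604.7 129.8  30. ] notch [576.3 199.9  32. ] dist 75.59875034731597 yaw 112.00706542977028
side [[623.2, 134.6, 30.0], [592.3, 122.3, 30.0]] [[593.7, 204.9, 32.0], [564.1, 193.7, 32.0]] entry [607.7 128.5  30. ] notch [578.9 199.3  32. ] dist 76.44089372631625 yaw 112.15036431349637
strip yaw 111.87838294614633 63.35545805355632
strip yaw 111.73870408636877 62.64822075351866
[[ 529.16059104 -328.95964221   60.        ]
 [ 566.20562041 -333.79873795   60.        ]]
```

```bash
cat >> h.py <<'E'
def Q(phi):  # tool down, tool y at world angle phi (deg)
    a=np.radians(phi); y=np.array([np.cos(a),np.sin(a),0]); z=np.array([0,0,-1.]); 
    q=R.from_matrix(np.c_[np.cross(y,z),y,z]).as_quat(); return [q[3],q[0],q[1],q[2]]
A0=np.array([547.2,-341.5]); SY=-6.3
RY=112.0; d=np.array([np.cos(np.radians(RY)),np.sin(np.radians(RY))]); n=np.array([-d[1],d[0]])
N0=np.array([577.4,199.8]); E0=N0-78*d
def F(k=10):
    f=[]
    for _ in range(k): f.append(monitor.read_force()); env.sleep(0.02)
    return np.mean(f,0)
E
python3 - <<'E'
from h import *
for nm,p,z,phis in(("stand",A0,44.5,(83.7,-96.3)),("entry",E0,60,(22,202)),("notch",N0,50,(22,202,112,-68))):
    for f in phis: 
        q=solver.inverse_kinematics([*p,z],Q(f)); print(nm,f,None if q is None else np.round(q,2))
env.command_gripper(0.55,100)
env.move_pose([*A0,170],Q(83.7))
print(monitor.read_q(),monitor.read_tool_pos(),monitor.read_time_s())
for k in("top","side"):
    c=cams.camera(k);p=proj(c,[*A0,55])[0].astype(int);I=c["img"][p[1]-45:p[1]+45,p[0]-45:p[0]+45]
    cv2.imwrite(f"pics/pre_{k}.png",I)
a=[cv2.resize(cv2.imread(f"pics/pre_{k}.png"),(400,400),interpolation=cv2.INTER_CUBIC) for k in("top","side")]
cv2.imwrite("pics/pre.png",np.hstack(a))
E
```

```text
stand 83.7 [-0.18  0.64  0.94  1.69 -0.57  1.12  2.39]
stand -96.3 [-0.2   0.66  0.98  1.69 -0.59  1.13 -0.73]
entry 22 [-0.57  0.41  0.4   1.73 -0.18  1.04  0.27]
entry 202 [-1.05  0.62  1.07  1.74 -0.6   1.14 -2.56]
notch 22 [-0.65  0.4   0.33  1.76 -0.15  1.01  0.12]
notch 202 [-1.19  0.62  1.07  1.77 -0.6   1.12 -2.68]
notch 112 [-0.51  0.39  0.16  1.75 -0.07  1.01  1.63]
notch -68 [-0.73  0.41  0.44  1.76 -0.2   1.02 -1.41]
[-0.24728035  0.52118691  1.04347181  1.57401053 -0.46120101  1.31499755
  2.31973841] [ 547.80734441 -340.60927602  169.83612596] 4.2083
```

View pics/pre.png

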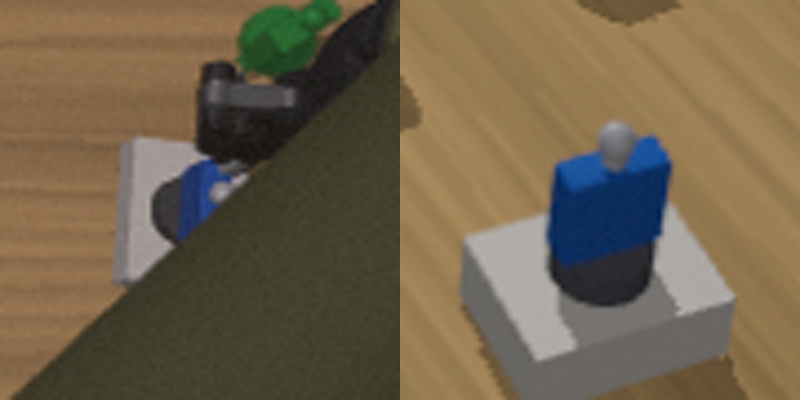

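The top crop shows the open fingers above and beside the grip, with the arm covering part of the stand. The side crop shows the anchor undisturbed, with its ball at (615,140). I descend and grasp.

```bash
python3 - <<'E'
from h import *
print(env.move_linear([*A0,44.5],Q(83.7),100,8),monitor.read_tool_pos(),F(4).round(1))
env.command_gripper(0.0,100)
print(monitor.read_width(),monitor.read_grip_force(),F(5).round(1),monitor.read_tool_pos())
print(env.move_linear([*A0,110],None,80))
print(F(5).round(1),monitor.read_width(),monitor.read_tool_pos(),monitor.read_time_s())
s=cams.camera("side");p=proj(s,[*A0,100])[0].astype(int);cv2.imwrite("pics/lift.png",cv2.resize(s["img"][p[1]-60:p[1]+60,p[0]-60:p[0]+60],(480,480),interpolation=cv2.INTER_CUBIC))
E
```

```text
False [ 547.64553624 -341.88497678   45.279809  ] [-0.1  0.1  0.7]
0.14677099673834026 97.87624955177307 [-0.7  1.   3.7] [ 547.47886109 -341.61641321   45.00229221]
False
[ 0.4  0.4 -2. ] 0.14438993880200782 [ 546.84376946 -341.15111585  109.29048095] 7.3167
```

View pics/lift.png

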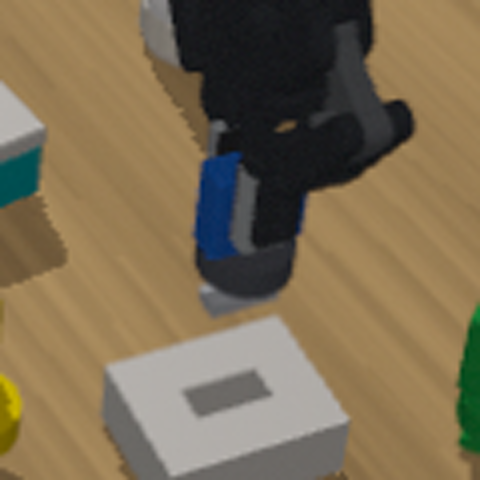

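The anchor is held upright with its foot free, and the empty hole is visible at crop (228,393). I carry it to hover above the entry.

```bash
python3 - <<'E'
from h import *
s=cams.camera("side");p=proj(s,[*A0,100])[0].astype(int)
print("hole",onplane(s,[[p[0]-60+228/4,p[1]-60+393/4]],26))
env.move_linear([*A0,150],None,150)
env.move_pose([*E0,120],Q(22))
env.move_linear([*E0,80],None,80,8)   # foot ~14 mm above rail top
env.sleep(.3);print(monitor.read_tool_pos(),E0,F(8).round(2),np.degrees(rot(monitor.read_tcp_rot()).as_matrix()[:,1]).round(1),monitor.read_time_s())
O=[]
for k in("top","side"):
    c=cams.camera(k);p=proj(c,[*E0,40])[0].astype(int)
    O.append(cv2.resize(c["img"][p[1]-50:p[1]+50,p[0]-40:p[0]+40],(400,500),interpolation=cv2.INTER_CUBIC)); print(k,p-[40,50])
cv2.imwrite("pics/hov.png",np.hstack(O))
E
```

```text
hole [[ 548.57495627 -342.8783203    26.        ]]
[606.88459784 127.54573095  80.41822794] [606.61931429 127.47965934] [-0.05 -0.22 -1.23] [53.1 21.5  0. ] 10.6417
top [230 196]
side [241 176]
```

View pics/hov.png

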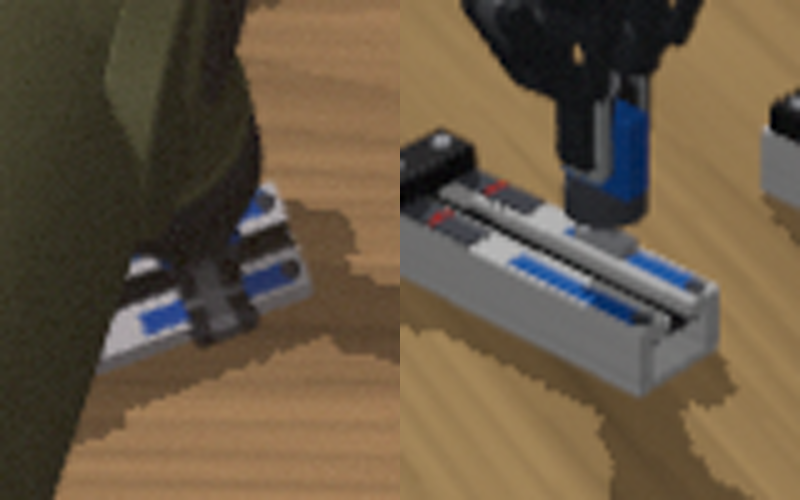

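The side crop shows the foot at (610,240), lengthwise above the slot of the rail and over the blue stretch. I lower it carefully and nudge sideways if it meets a lip.

```bash
python3 - <<'E'
from h import *
f0=F(8)
for o in(0,1.2,-1.2,2.2,-2.2,3.2,-3.2):
    p=E0+o*n
    env.move_linear([*p,74],Q(22),60)
    hit=env.move_linear([*p,60],None,25,4); t=monitor.read_tool_pos()
    print(o,hit,np.round(t,2),(F(5)-f0).round(1))
    if t[2]<63: break
print(monitor.read_time_s())
s=cams.camera("side");p=proj(s,[*E0,40])[0].astype(int)
cv2.imwrite("pics/in.png",cv2.resize(s["img"][p[1]-50:p[1]+50,p[0]-60:p[0]+60],(600,500),interpolation=cv2.INTER_CUBIC))
E
```

```text
0 False [606.7  127.45  60.01] [-0.2 -0.5 -0.7]
11.9167
```

View pics/in.png

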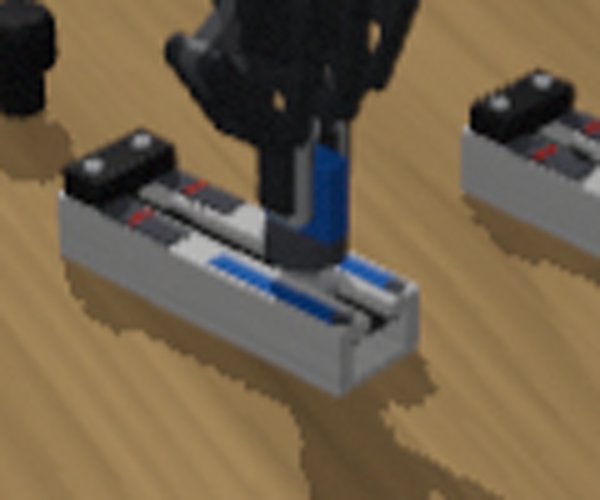

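The foot has dropped into the slot within the blue stretch, with no contact. Next I feel for the strip height and both lips, to centre the anchor before sliding.

```bash
python3 - <<'E'
from h import *
f0=F(10)
hit=env.move_linear([*E0,56],None,8,2.5); zc=monitor.read_tool_pos()[2]; print("strip",hit,zc,(F(6)-f0).round(2))
z=zc+0.8
env.move_linear([*E0,z],None,20)
r=[]
for sgn in(1,-1):
    hit=env.move_linear([*(E0+sgn*3.5*n),z],None,8,3); t=monitor.read_tool_pos()[:2]; r.append((t-E0)@n); print(sgn,hit,r[-1],(F(5)-f0).round(2))
    env.move_linear([*E0,z],None,20)
o=np.mean(r); print("centre offset",o)
env.move_linear([*(E0+o*n),z],None,20); print(monitor.read_tool_pos(),(F(6)-f0).round(2),monitor.read_time_s())
E
```

```text
strip True 58.60465501088828 [1.37 0.05 3.12]
1 True 1.284378877890876 [ 0.84 -0.09  3.26]
-1 True -1.7563362103708344 [1.62 0.15 2.71]
centre offset -0.2359786662399792
[606.71997878 127.6077165   59.33391   ] [0.5  0.14 2.78] 14.5417
```

```bash
cat >> h.py <<'E'
C0=E0-0.236*n
E
python3 - <<'E'
from h import *
env.move_linear([*C0,60.4],None,20); f0=F(12); np.save("f0.npy",f0); print(f0.round(2),monitor.read_tool_pos())
hit=env.move_linear([*(C0+68*d),60.4],None,50,4); t=monitor.read_tool_pos(); g=F(6)-f0
print("slide",hit,(t[:2]-C0)@d,(t[:2]-C0)@n,t[2],"fd",g[:2]@d,"fn",g[:2]@n,"fz",g[2])
if not hit:
    hit=env.move_linear([*(C0+88*d),60.4],None,8,4); t=monitor.read_tool_pos(); g=F(6)-f0
    print("stop",hit,(t[:2]-C0)@d,(t[:2]-C0)@n,t[2],"fd",g[:2]@d,"fn",g[:2]@n,"fz",g[2])
print(monitor.read_time_s())
E
```

```text
[-0.    0.07 -1.71] [606.55053807 127.52223392  60.1176076 ]
slide False 67.48531373665858 0.0573765728490275 60.44248493246523 fd -0.1360756467609572 fn 0.03288331076623769 fz 0.15486547657829508
stop True 78.67661992780143 0.5064429678374971 59.89229888941037 fd -0.8203415169696385 fn -0.17088066061067542 fz 0.7829971806705692
18.2167
```

```bash
python3 - <<'E'
from h import *
f0=np.load("f0.npy")
t=monitor.read_tool_pos(); x=78.2; log=[]
while x<84:
    x+=0.15; env.move_linear([*(C0+x*d),60.4],None,10); g=F(5)-f0; fd=-g[:2]@d; log.append((round(x,2),round(fd,1)))
    if fd>7.4: break
print(log)
for _ in range(5):
    g=F(10)-f0; print("fd",round(-g[:2]@d,2),"fn",round(g[:2]@n,2),"fz",round(g[2],2))
print(monitor.read_tool_pos(),monitor.read_time_s())
np.save("x.npy",x)
E
```

```text
[(78.35, np.float64(0.1)), (78.5, np.float64(0.5)), (78.65, np.float64(0.6)), (78.8, np.float64(1.1)), (78.95, np.float64(1.6)), (79.1, np.float64(2.1)), (79.25, np.float64(3.3)), (79.4, np.float64(4.0)), (79.55, np.float64(5.1)), (79.7, np.float64(5.2)), (79.85, np.float64(5.4)), (80.0, np.float64(5.8)), (80.15, np.float64(6.1)), (80.3, np.float64(6.3)), (80.45, np.float64(6.5)), (80.6, np.float64(6.5)), (80.75, np.float64(7.2)), (80.9, np.float64(7.1)), (81.05, np.float64(7.2)), (81.2, np.float64(7.0)), (81.35, np.float64(7.6))]
fd 7.52 fn 0.05 fz -0.89
fd 7.71 fn 0.1 fz -0.93
fd 7.44 fn -0.13 fz -1.05
fd 7.71 fn -0.04 fz -0.58
fd 7.49 fn -0.47 fz -0.92
[577.11575192 200.94676757  60.53212005] 26.1
```

```bash
python3 - <<'E'
from h import *
f0=np.load("f0.npy")
env.move_linear([*(C0+78.4*d),60.4],None,20); g=F(8)-f0; t=monitor.read_tool_pos()
print("relaxed fd",-g[:2]@d,"fz",g[2],(t[:2]-C0)@d,t[2])
z=60.4;log=[]
while z>44:
    z-=0.5 if z>53 else 0.25
    env.move_linear([*(C0+78.4*d),z],None,25); g=F(3)-f0; log.append((round(z,2),round(monitor.read_tool_pos()[2],1),round(g[2],1),round(-g[:2]@d,1)))
    if g[2]>14: break
print(*log)
for _ in range(5):
    g=F(10)-f0; print("fd",round(-g[:2]@d,2),"fn",round(g[:2]@n,2),"fz",round(g[2],2))
print(z,monitor.read_tool_pos(),monitor.read_time_s())
E
```

```text
relaxed fd 3.2204577619549006 fz 0.20361579939949426 78.82383688938097 60.38749932934604
(59.9, np.float64(60.0), np.float64(0.7), np.float64(2.2)) (59.4, np.float64(59.5), np.float64(2.1), np.float64(1.8)) (58.9, np.float64(59.1), np.float64(3.7), np.float64(1.7)) (58.4, np.float64(58.5), np.float64(4.4), np.float64(1.0)) (57.9, np.float64(58.0), np.float64(4.3), np.float64(0.4)) (57.4, np.float64(57.4), np.float64(4.9), np.float64(0.3)) (56.9, np.float64(57.0), np.float64(4.7), np.float64(0.1)) (56.4, np.float64(56.5), np.float64(5.2), np.float64(-0.6)) (55.9, np.float64(56.0), np.float64(5.9), np.float64(-1.2)) (55.4, np.float64(55.5), np.float64(5.5), np.float64(-1.4)) (54.9, np.float64(54.9), np.float64(5.8), np.float64(-1.5)) (54.4, np.float64(54.4), np.float64(5.8), np.float64(-2.0)) (53.9, np.float64(53.9), np.float64(6.6), np.float64(-2.0)) (53.4, np.float64(53.5), np.float64(6.6), np.float64(-2.8)) (52.9, np.float64(53.0), np.float64(6.6), np.float64(-2.0)) (52.65, np.float64(52.8), np.float64(6.8), np.float64(-2.0)) (52.4, np.float64(52.6), np.float64(7.3), np.float64(-1.9
[... 153 characters left out ...]
float64(7.8), np.float64(-2.2)) (51.4, np.float64(51.7), np.float64(7.8), np.float64(-2.1)) (51.15, np.float64(51.4), np.float64(7.5), np.float64(-2.4)) (50.9, np.float64(51.2), np.float64(8.2), np.float64(-2.1)) (50.65, np.float64(51.0), np.float64(8.8), np.float64(-1.9)) (50.4, np.float64(51.0), np.float64(10.6), np.float64(-2.5)) (50.15, np.float64(51.0), np.float64(11.6), np.float64(-2.5)) (49.9, np.float64(51.0), np.float64(13.8), np.float64(-3.3)) (49.65, np.float64(51.0), np.float64(15.4), np.float64(-2.3))
fd -2.68 fn 1.09 fz 15.28
fd -3.2 fn 0.79 fz 15.38
fd -2.76 fn 0.62 fz 15.05
fd -3.1 fn 0.8 fz 15.16
fd -3.22 fn 0.5 fz 15.27
49.65 [577.60803499 200.40535538  50.98028575] 35.7667
```

Seat held at about 7 N for over a second. Next I ease off slightly and make the quarter turn about the anchor's axis.

```bash
python3 - <<'E'
from h import *
f0=np.load("f0.npy"); e=0.8; A=C0+(78.4-e-0.5)*d; z=50.9
env.move_linear([*(C0+78.0*d),z],None,20); g=F(5)-f0; print("eased",g.round(1))
for th in(15,30,45,60,75,90):
    a=np.radians(RY-180+th); p=A-e*np.array([np.cos(a),np.sin(a)])
    env.move_linear([*p,z],Q(22+th),10); g=F(5)-f0; t=monitor.read_tool_pos()
    y=rot(monitor.read_tcp_rot()).as_matrix()[:,1]
    print(th,"ang",round(np.degrees(np.arctan2(y[1],y[0])),1),"fd",round(-g[:2]@d,1),"fn",round(g[:2]@n,1),"fz",round(g[2],1),"Mz",np.round(monitor.read_wrist_torque()[2],2),"z",round(t[2],2),round((t[:2]-C0)@d,2))
    if abs(g[2])>17 or np.hypot(*g[:2])>9: print("STOP");break
print(monitor.read_time_s(),monitor.read_width())
E
```

```text
eased [1.  3.5 7.7]
15 ang 37.0 fd -0.7 fn -0.8 fz 8.4 Mz -0.01 z 50.98 76.78
30 ang 52.0 fd 0.1 fn -0.3 fz 8.6 Mz 0.06 z 50.96 76.4
45 ang 67.0 fd 0.2 fn -0.1 fz 8.3 Mz -0.02 z 50.95 76.09
60 ang 82.0 fd 0.5 fn -0.0 fz 8.8 Mz 0.06 z 50.95 75.86
75 ang 97.0 fd 0.6 fn 0.4 fz 8.8 Mz 0.06 z 50.98 75.62
90 ang 112.0 fd 0.4 fn 0.1 fz 8.8 Mz 0.04 z 50.96 75.37
39.0583 0.146787900056567
```

```bash
python3 - <<'E'
from h import *
f0=np.load("f0.npy"); z=50.9
def rep(m):
    g=F(6)-f0; t=monitor.read_tool_pos(); print(m,"fd",round(-g[:2]@d,1),"fn",round(g[:2]@n,1),"fz",round(g[2],1),"d",round((t[:2]-C0)@d,2),"n",round((t[:2]-C0)@n,2),"z",round(t[2],2)); return -g[:2]@d
rep("now")
x=76.5;p=0.8
while x<81:
    env.move_linear([*(C0+x*d+p*n),z],None,15); f=rep(x)
    if f>3.5: break
    x+=0.4
print(monitor.read_time_s())
E
```

```text
now fd 0.9 fn 0.2 fz 8.6 d 75.32 n 1.64 z 50.97
76.5 fd -0.3 fn 0.2 fz 8.9 d 75.3 n 1.61 z 50.98
76.9 fd -0.1 fn 0.0 fz 8.8 d 75.34 n 1.59 z 50.99
77.30000000000001 fd 0.4 fn 0.4 fz 8.4 d 75.34 n 1.62 z 50.96
77.70000000000002 fd 1.2 fn -0.1 fz 8.7 d 75.37 n 1.61 z 50.99
78.10000000000002 fd 1.8 fn -0.1 fz 8.3 d 75.43 n 1.62 z 51.0
78.50000000000003 fd 2.9 fn -0.5 fz 8.1 d 75.45 n 1.63 z 50.99
78.90000000000003 fd 2.7 fn -0.2 fz 8.4 d 75.54 n 1.63 z 50.98
79.30000000000004 fd 3.5 fn -0.2 fz 8.2 d 75.57 n 1.64 z 51.0
79.70000000000005 fd 3.6 fn -0.4 fz 8.4 d 75.67 n 1.66 z 50.99
42.3083
```

```bash
python3 - <<'E'
from h import *
f0=np.load("f0.npy"); z=50.9
def rep(m):
    g=F(6)-f0; t=monitor.read_tool_pos(); print(m,"fd",round(-g[:2]@d,1),"fn",round(g[:2]@n,1),"fz",round(g[2],1),"d",round((t[:2]-C0)@d,2),"n",round((t[:2]-C0)@n,2),"z",round(t[2],2),np.round(monitor.read_wrist_torque(),2))
for x in(77.5,76,75): env.move_linear([*(C0+x*d+1.6*n),z],None,15); rep(x)
O=[]
for k in("side",):
    c=cams.camera(k);p=proj(c,[*N0,45])[0].astype(int)
    O.append(cv2.resize(c["img"][p[1]-40:p[1]+40,p[0]-50:p[0]+50],(800,600),interpolation=cv2.INTER_CUBIC)); print(k,p-[50,40])
cv2.imwrite("pics/turn.png",O[0]);print(monitor.read_time_s())
E
```

```text
77.5 fd 1.6 fn -1.9 fz 7.9 d 75.37 n 1.77 z 51.1 [-0.13 -0.46  0.04]
76 fd -1.0 fn -1.7 fz 7.8 d 75.23 n 1.71 z 51.05 [ 0.38 -0.28 -0.02]
75 fd -2.3 fn -1.4 fz 7.9 d 75.16 n 1.76 z 50.99 [ 0.68 -0.18 -0.03]
side [203 170]
43.4667
```

View pics/turn.png

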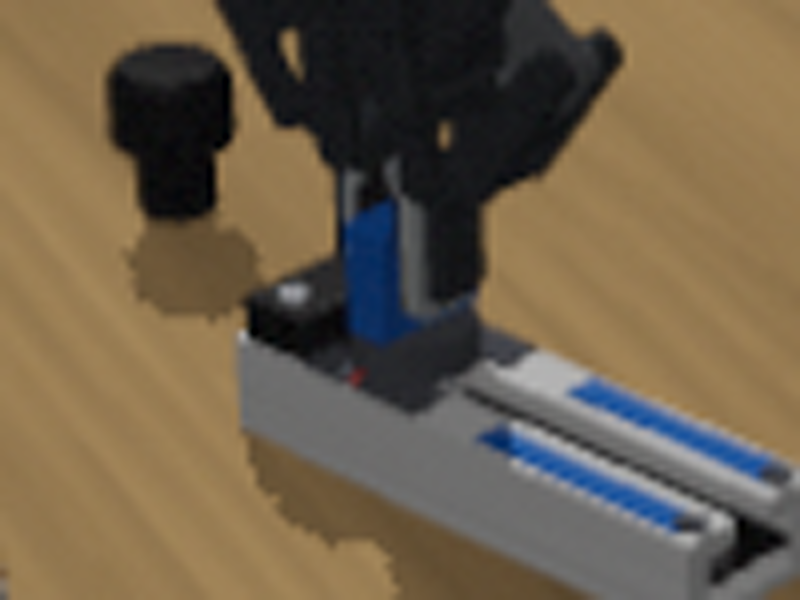

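```bash
python3 - <<'E'
from h import *
f0=np.load("f0.npy"); z=51.2
s=cams.camera("side")
pr=lambda P:((proj(s,P)[0]-[203,170]+.5)*[8,7.5]-.5).round(0)
print("ticks",pr([*(N0+16*n),32]),pr([*(N0-16*n),32]),"collar axis at notch z46",pr([*N0,46]),"1mm back",pr([*(N0-3*d),46]))
def rep(m):
    g=F(6)-f0; t=monitor.read_tool_pos(); print(m,"fd",round(-g[:2]@d,1),"fn",round(g[:2]@n,1),"fz",round(g[2],1),"d",round((t[:2]-C0)@d,2),"n",round((t[:2]-C0)@n,2),"z",round(t[2],2)); return -g[:2]@d
x=78
while x<84:
    env.move_linear([*(C0+x*d+1.2*n),z],None,15); f=rep(round(x,1))
    if f>6: break
    x+=0.5
print(monitor.read_time_s())
E
```

```text
ticks [364. 373.] [450. 329.] collar axis at notch z46 [406. 307.] 1mm back [414. 311.]
78 fd 1.9 fn -1.0 fz 7.6 d 75.5 n 1.73 z 51.24
78.5 fd 2.5 fn -1.5 fz 7.3 d 75.54 n 1.72 z 51.27
79.0 fd 3.2 fn -1.0 fz 7.3 d 75.61 n 1.71 z 51.29
79.5 fd 3.6 fn -1.0 fz 7.6 d 75.64 n 1.71 z 51.32
80.0 fd 4.2 fn -0.9 fz 7.3 d 75.73 n 1.71 z 51.36
80.5 fd 4.9 fn -1.1 fz 7.4 d 75.96 n 1.77 z 51.33
81.0 fd 4.8 fn -0.9 fz 7.4 d 76.39 n 1.8 z 51.33
81.5 fd 5.0 fn -0.9 fz 7.4 d 76.71 n 1.85 z 51.31
82.0 fd 5.3 fn -0.8 fz 7.2 d 77.05 n 1.9 z 51.28
82.5 fd 5.5 fn -0.6 fz 7.4 d 77.4 n 1.9 z 51.31
83.0 fd 5.7 fn -0.8 fz 7.5 d 77.87 n 1.89 z 51.3
83.5 fd 5.9 fn -0.8 fz 7.3 d 77.98 n 1.87 z 51.34
47.8167
```

The anchor broke free of strip friction and slid back to the stop; the contact TCP at d≈77.9 matches the expected axis. I relax, let it spring up and check.

```bash
python3 - <<'E'
from h import *
f0=np.load("f0.npy")
def rep(m):
    g=F(5)-f0; t=monitor.read_tool_pos(); print(m,"fd",round(-g[:2]@d,1),"fn",round(g[:2]@n,1),"fz",round(g[2],1),"d",round((t[:2]-C0)@d,2),"n",round((t[:2]-C0)@n,2),"z",round(t[2],2)); return -g[:2]@d
for x in(81,79,77.5): env.move_linear([*(C0+x*d+1.2*n),51.2],None,20); rep(x)
for z in(52,52.8,53.6,54.2,54.8,55.2,55.6): env.move_linear([*(C0+77.5*d+1.2*n),z],None,20); rep(z)
print(monitor.read_time_s())
s=cams.camera("side");p=np.array([203,170])+[50,40];cv2.imwrite("pics/up.png",cv2.resize(s["img"][p[1]-40:p[1]+40,p[0]-50:p[0]+50],(800,600),interpolation=cv2.INTER_CUBIC))
E
```

```text
81 fd 2.8 fn -0.6 fz 7.7 d 77.75 n 1.86 z 51.27
79 fd 0.3 fn -0.9 fz 7.8 d 77.55 n 1.86 z 51.16
77.5 fd -1.9 fn -0.6 fz 7.3 d 77.34 n 1.84 z 51.11
52 fd -1.5 fn -0.7 fz 7.3 d 77.33 n 1.89 z 51.84
52.8 fd -1.3 fn -0.1 fz 7.1 d 77.34 n 1.83 z 52.58
53.6 fd -1.5 fn 1.0 fz 6.5 d 77.39 n 1.79 z 53.34
54.2 fd -0.8 fn 1.3 fz 6.2 d 77.36 n 1.73 z 53.97
54.8 fd -0.5 fn 1.8 fz 5.7 d 77.38 n 1.69 z 54.59
55.2 fd -0.8 fn 3.4 fz 5.5 d 77.41 n 1.61 z 55.03
55.6 fd -0.4 fn 3.8 fz 4.7 d 77.38 n 1.49 z 55.47
51.175
```

View pics/up.png

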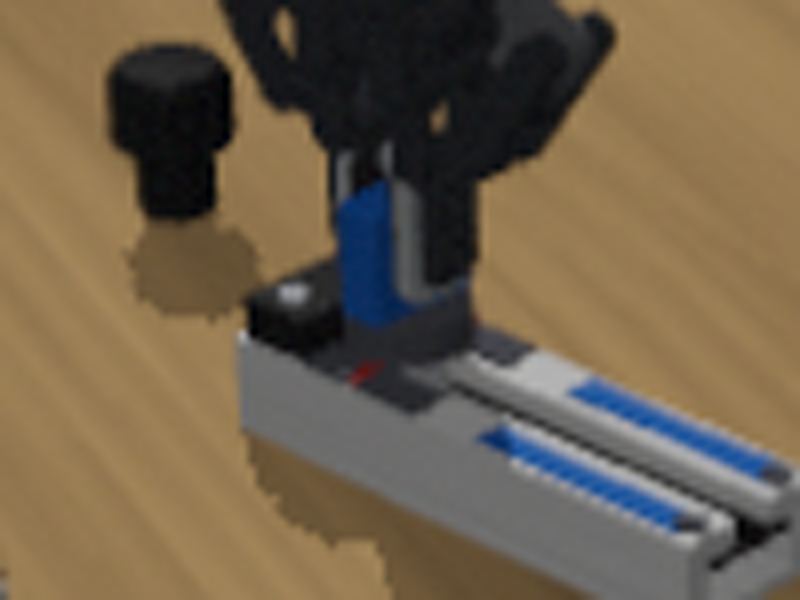

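The anchor has risen into the notch: TCP 55.4 puts the origin at about 19 mm, with the collar clear of the pads and upright. I release and retreat.

```bash
python3 - <<'E'
from h import *
env.command_gripper(0.5,40)
t=monitor.read_tool_pos(); print(F(4).round(1),t)
env.move_linear([t[0],t[1],170],None,120)
print(monitor.read_time_s(),monitor.read_width())
s=cams.camera("side");p=np.array([253,210]);a=cv2.resize(s["img"][p[1]-50:p[1]+50,p[0]-40:p[0]+40],(400,500),interpolation=cv2.INTER_CUBIC)
s=cams.camera("top");p=np.array([240,258]);b=cv2.resize(s["img"][p[1]-50:p[1]+50,p[0]-40:p[0]+40],(400,500),interpolation=cv2.INTER_CUBIC)
cv2.imwrite("pics/fin.png",np.hstack([a,b]))
E
```

```text
[-0.2  0.   0. ] [577.20022216 199.0729729   55.73475248]
52.7917 0.49803788044733277
```

View pics/fin.png

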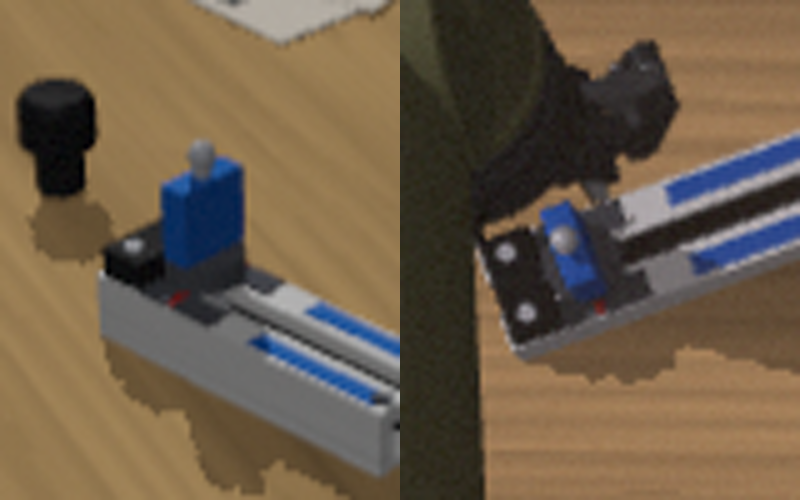

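The anchor stands released, upright and crosswise, with its ball at (201,152) in the side crop and (565,240) in the top crop. I check the ball position once by triangulation before handing in.

```bash
python3 - <<'E'
from h import *
c=cams.camera("top");s=cams.camera("side")
a,b=ray(c,[200+165/5,208+240/5])[0],ray(s,[213+201/5,160+152/5])[0];A,B=np.array(c["position"]),np.array(s["position"])
t=np.linalg.lstsq(np.c_[a,-b],B-A,rcond=None)[0];X=(A+t[0]*a+B+t[1]*b)/2
print(X,"rel notch d,n",(X[:2]-N0)@d,(X[:2]-N0)@n,"origin z",X[2]-73.9)
if 16.8<X[2]-73.9<22: print(env.finish_job())
else: print("check")
E
```

```text
[575.61986742 197.2348327   94.49768586] rel notch d,n -1.7115323029390554 2.6114387762369864 origin z 20.597685863968906
the job is handed in; nothing more can be done
None
```

The job is handed in: the blue-gripped anchor went into the slot, was held against the stop at about 7.5 N and on the seat at about 15 N down, then was turned crosswise and released upright in the notch; no verdict came back, and my last camera check put its foot about 20.6 mm up (allowed 17.5 to 20.5), within the accuracy of that measurement.

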